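Hold a connecting rod in the demagnetiser window

TASK

Someone left a closed parts carton on the demagnetiser's window: first set it down gently on the black rubber mat and let go of it. Then take the longer connecting rod out of the rack by its small end, lower its big end upright through the window until the whole big-end ring is inside, below the top plate (foot about 85 mm below the plate's upper face), and finish while still holding it there, hanging free and still in the gripper, not resting on the window or the floor inside. Leave the shorter rod and everything else on the bench where it is.

Things in the scene. Friction and masses are not known exactly. Their poses are not given: they have to be found in the camera images.
- demagnetiser: bench demagnetiser, a hollow painted steel box bolted down, 200 mm (its x) by 180 mm (its y), 135 mm tall; origin at the centre of its underside. Its flat top plate, 6 mm thick, has the window; inside it is empty down to a floor 5 mm above the bench.
- window (a point): centre of the demagnetiser's window at the upper face of the top plate (135 mm above the bench), z up. The window is a rectangular slot, 24 mm along its x and 72 mm along its y, with a 1.5 mm bevel at the mouth.
- carton: closed white parts carton with a brown band, 50 mm (its x) by 80 mm (its y) by 40 mm tall, about 150 g; stands on the demagnetiser's top plate, over the window; origin at the centre of its underside, z up. Stiff enough to be gripped across its 50 mm width.
- mat: square black rubber mat fixed flat on the bench, 130 x 130 mm, 4 mm thick; origin at the centre of its underside.
- rack: wooden rod rack fixed to the bench, 60 mm (its x) by 200 mm (its y), 40 mm tall; origin at the centre of its underside. Two open-topped seats, each 25 mm (x) by 71 mm (y), 50 mm to either side of the middle along y, their floor 10 mm above the bench. Either rod may stand in either seat.
- long_rod: longer steel connecting rod, 166 mm tall, about 0.4 kg, upright in a rack seat, big end down. Origin: centre of its flat foot; z up the rod, x along the axes of its eyes. Big end: ring 60 mm across (66 along y over lugs), 20 thick along x, top 64 mm above origin. Small end: flat ring 34 mm across, 14 mm hole, 20 thick along x, centre 149 mm above origin: grip across x. Shank 23 x 14 mm.
- short_rod: the shorter rod in the rack's other seat, same ends and axes but 131 mm tall, small end centre 114 mm above the origin; not needed.
- piston: bare steel piston standing upright, 62 mm diameter, 60 mm tall; a bystander, origin in the middle of its underside or on its length
- piston_and_rod: piston with its rod, lying on the bench behind the mat, about 220 mm long, 62 mm high; a bystander, origin in the middle of its underside or on its length
- hammer: hammer lying on the bench near the robot; a bystander, origin in the middle of its underside or on its length
- wrench: wrench lying on the bench near the robot; a bystander, origin in the middle of its underside or on its length
- open_carton: small empty open-topped white carton, 70 x 100 x 50 mm (an upright flap reaches 105 mm); a bystander, origin in the middle of its underside or on its length
- bearing_ring: plain steel ring lying flat, 56 mm across, 18 mm high, between the robot and the mat; a bystander, origin in the middle of its underside or on its length
Things that resemble listed ones, but are neither listed nor needed, are in the scene too. What is shaped like the carton but orange is not meant.

How it is judged (in metres and radians):
On the way, in this order (a step that is already met when the one before it is completed fails the run):
1. the carton stands upright on the mat, let go (x of carton in the frame of mat between -0.05 and 0.05 m and y of carton in the frame of mat between -0.05 and 0.05 m and height (world z) of carton below 0.009 m and angle between carton's own z axis and vertical below 0.1 rad and linear speed of carton below 0.03 m/s and contact force between the fingers and carton below 0.3 N), for 0.2 s.
2. the long rod is held upright above the window (z of long_rod in the frame of window above 0 m and horizontal distance between long_rod and window below 0.03 m and angle between long_rod's own z axis and vertical below 0.2 rad and contact force between the fingers and long_rod above 2 N), for 0.1 s.
At the end, for the whole second after the job is handed in: Fingers hold the long rod upright (0.1 rad) in the window, foot 64-112 mm below the plate's upper face, within 15 mm and 0.2 rad of the window, still (0.03 m/s), under 3 N on the demagnetiser; carton upright, released, at rest on the mat, within 50 mm of its centre along each mat axis (all of step 1 and z of long_rod in the frame of window between -0.112 and -0.064 m and horizontal distance between long_rod and window below 0.015 m and angle between long_rod's own z axis and vertical below 0.1 rad and angle between the x axis of long_rod and the x axis of demagnetiser, either way round below 0.2 rad and contact force between the fingers and long_rod above 2 N and contact force between long_rod and demagnetiser below 3 N and linear speed of long_rod below 0.03 m/s); the arm keeps its last pose, push and grip.
It fails at once if the carton is slammed onto the mat (over 40 N) (contact force between carton and mat above 40 N).
It fails at once if the long rod is tipped over (angle between long_rod's own z axis and vertical above 0.6 rad).
It fails at once if the shorter rod is moved from its seat or another thing on the bench is moved by more than 30 mm (distance of any of short_rod, piston, piston_and_rod, hammer, wrench, open_carton, bearing_ring from where it was at the start of the episode above 0.03 m).
It also fails if it takes over 64 s, if anything falls off the work surface, if the arm or the gripper's body presses on something with over 40 N, if the wrist force passes 120 N, or if a joint passes its speed limit or range.

ROBOT

A 6-joint arm with a two-finger parallel gripper is mounted at the origin on the work surface. World frame = base frame: x ahead of the robot, y to its left, z up, the work surface at z = 0. Lengths are in m, angles in degrees, forces in N, time in s.
With the tool pointing down it reaches from about 0.3 to 0.775 m from the base axis. Payload 14.6 kg.
Tool frame: the origin (TCP) lies at the very end of the fingers, on their centre line; the grasp point (between the pads) lies behind it (grip_point_offset is the y of the grasp point in the tool frame, in m); y points along the fingers, x is the direction in which the jaws open and shut, and the axes are right-handed (so a half turn about y gives the same grasp; the last joint's range is limited). The gripper opens to 85 mm and grips with 20 to 120 N. Pads are 22 mm wide; open, the fingers measure 114 mm over their backs; the gripper's body (76 mm by 85 mm) begins 54 mm behind the grasp point. The pads swing forward as they close: fully open they stand 13 mm farther back than shut.
Start: joints at [62.762, 17.183, 87.147, -0, 75.671, -3.816], TCP at [0.219, 0.505, 0.231] pointing down, gripper open.
Joint ranges: [-173.82, 173.82], [-45.26, 126.66], [13.44, 144.39], [-59.66, 239.66], [0, 175.72], [-146.38, 146.38]. Speed limits (degrees/s): [127.2, 127.2, 147.25, 180, 180, 180].

INTERFACE

Orientations are given as a 3x3 rotation matrix whose columns are the frame's x, y, z axes.
In Python, from plant import sense, grab_frame, close_job, grip_point_offset gives the robot as it stands. The module is installed in compiled form; this text tells all that it offers.
- The arm moves only by the shell command python3 -m pendant 'ROWS' [FORCE]. ROWS is JSON, a list of rows, each an object with "slide": the shift along the world's x, y, z in cm, a list of three; "rot": the turn, a rotation vector about the world's x, y, z in degrees, a list of three; "gripper": the gripper command: -1 is fully open, 1 is shut, values between are in proportion. A call has 1 to 12 rows; each row shifts and turns the commanded pose from where the row before left it; what a row does not reach is not made up. A row lasts 1/10 s, in which the tool goes at most 50 mm and 8.59 degrees, less where a joint would pass 70% of its speed; a pose out of reach is approached as far as the arm can. A call with a gripper value outside its range is refused whole. The fingers move at their own pace and stop on an object; FORCE is the grip in N (left out, the last holds). Time passes only in rows, so rows that do not move let the fingers close. It gives the time, the measured TCP pose, the force and the opening at its end, in the units of the state.
- sense(): the state, without advancing time (a new reading comes with each control period).
- grab_frame(name): name is "scene" or "side" or "wrist"; returns a dict with "color" (420x560x3 uint8, blue, green, red), "camera_matrix" (3x3 intrinsics, pixels), "extrinsics" (4x4, takes a point from world to camera coordinates); the wrist camera has in their place "mount" (4x4, takes a point from camera to tool coordinates, whose origin is the TCP and whose axes are the tool frame's). Camera axes: x right, y down, z forward; pixel columns grow to the right and rows downward; lengths in m; the calibration is good to about 2 mm. A picture is of the moment at which its call begins: read the wrist's pose just before it. There is no depth.
- close_job(): hands the job in, once; it reports no verdict.
The state is a dict: "time": time; "joint_positions": joint angles; "dq": joint speeds; "joint_torque": joint torques, N m; "position": TCP position; "ee_rot": TCP orientation; "ft_force": force on the tool from outside, world axes, zero at the start; "torque": the same for the moment, N m; "opening": finger opening in m.
Only numpy, scipy, OpenCV 4.12 (cv2) and the standard library are available. Lean on these libraries where they do the work, as an engineer would, in place of code of your own. Each camera call takes 0.05 s, during which the arm holds its last target.

## Working session

There is one attempt and no reset: what is moved stays moved. The work goes in short steps, Python scripts to look and compute and a shell command to move; the robot and the scene stay as the last step left them, time stands still between calls to the robot, and variables do not carry over. Pictures are saved under pics/ and viewed, and the job is handed in when it is done.

```bash
mkdir -p pics; ls; python3 - <<'E'
from plant import sense, grab_frame, grip_point_offset
import cv2,numpy as np
np.set_printoptions(suppress=True,precision=4)
print(grip_point_offset); s=sense(); print(s)
for n in ["scene","side","wrist"]:
    f=grab_frame(n); cv2.imwrite(f"pics/{n}0.png",f["color"]); print(n,f["camera_matrix"],f.get("extrinsics",f.get("mount")))
E
```

```text
pics
-0.0187
{'time': 0.0, 'joint_positions': array([62.7618, 17.2158, 87.1831,  0.0006, 75.6707, -3.8155]), 'dq': array([ 0.0955, -0.0232, -0.0647,  0.0228,  0.0294,  0.0261]), 'joint_torque': array([ -0.0027, -54.3492, -36.1783,  -0.0002,   0.0041,   0.    ]), 'position': array([0.2185, 0.5045, 0.2307]), 'ee_rot': array([[ 0.3975, -0.0006, -0.9176],
       [ 0.9176, -0.0011,  0.3975],
       [-0.0012, -1.    ,  0.0001]]), 'ft_force': array([-0.1854,  0.1245, -0.6556]), 'torque': array([ 0.0397,  0.0467, -0.0162]), 'opening': 0.0855651556984722}
scene [[531.4251   0.     276.4657]
 [  0.     531.4251 210.2476]
 [  0.       0.       1.    ]] [[-0.0287  0.9993  0.0223 -0.0565]
 [ 0.6872  0.0359 -0.7256 -0.2691]
 [-0.7259 -0.0056 -0.6877  1.9092]
 [ 0.      0.      0.      1.    ]]
side [[542.3417   0.     283.4839]
 [  0.     542.3417 210.6535]
 [  0.       0.       1.    ]] [[-0.7621 -0.6475 -0.0012  0.4336]
 [-0.3609  0.4263 -0.8295  0.234 ]
 [ 0.5376 -0.6317 -0.5585  1.569 ]
 [ 0.      0.      0.      1.    ]]
wrist [[328.2281   0.     271.7966]
 [  0.     328.2281 208.7671]
 [  0.       0.       1.    ]] [[ 1.     -0.0006  0.0001 -0.0011]
 [-0.0003 -0.3229  0.9464 -0.1431]
 [-0.0005 -0.9464 -0.3229  0.0839]
 [ 0.      0.      0.      1.    ]]
```

View pics/scene0.png

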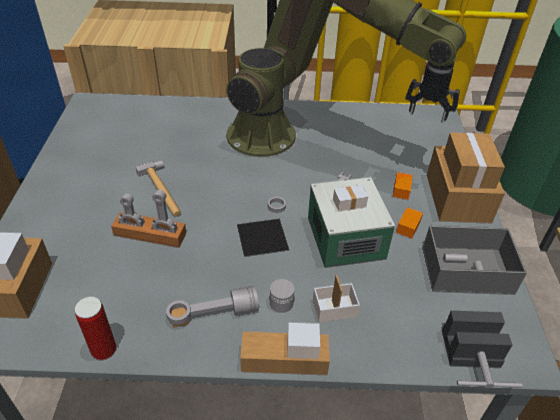

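View pics/side0.png

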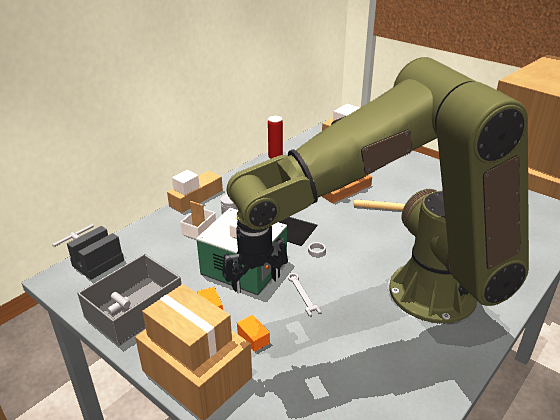

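View pics/wrist0.png

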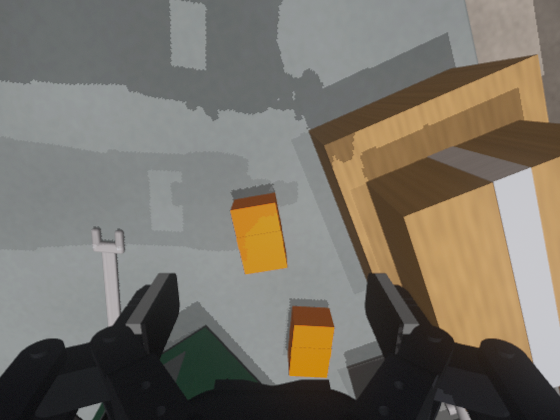

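The scene view shows the demagnetiser at about (350,218) with the carton on top at (350,197). The mat is at (262,237) and the rack at (148,228). The right rod, at (162,200), looks taller. The side camera is mostly blocked by the arm. I'll enlarge these areas to measure.

```bash
cat > h.py <<'E'
import numpy as np,cv2
from plant import sense,grab_frame
np.set_printoptions(suppress=True,precision=4)
def cam(f,s=None):
    K=f["camera_matrix"]
    if "extrinsics" in f: return K,np.array(f["extrinsics"])
    T=np.eye(4);T[:3,:3]=s["ee_rot"];T[:3,3]=s["position"]
    return K,np.linalg.inv(T@f["mount"])
def back(K,E,uv,z):
    uv=np.atleast_2d(uv).astype(float); R=E[:3,:3];t=E[:3,3]
    c=-R.T@t; d=(R.T@np.linalg.inv(K)@np.c_[uv,np.ones(len(uv))].T).T
    return c+d*((z-c[2])/d[:,2])[:,None]
def proj(K,E,P):
    P=np.atleast_2d(P); q=(K@(E[:3,:3]@P.T+E[:3,3:4])).T
    return q[:,:2]/q[:,2:]
def crop(im,x0,y0,x1,y1,k,fn):
    cv2.imwrite(fn,cv2.resize(im[y0:y1,x0:x1],None,fx=k,fy=k,interpolation=cv2.INTER_CUBIC))
E
python3 - <<'E'
from h import *
im=cv2.imread("pics/scene0.png")
crop(im,220,160,400,280,4,"pics/c1.png"); crop(im,100,180,200,255,8,"pics/c2.png")
E
```

```text
(no output)
```

View pics/c1.png

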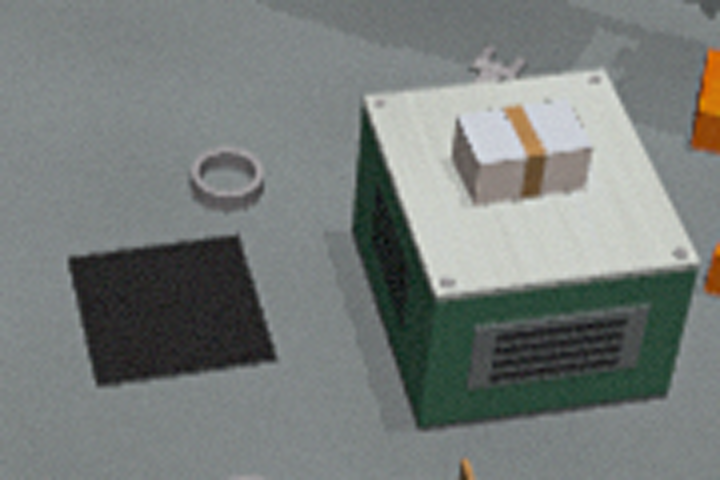

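View pics/c2.png

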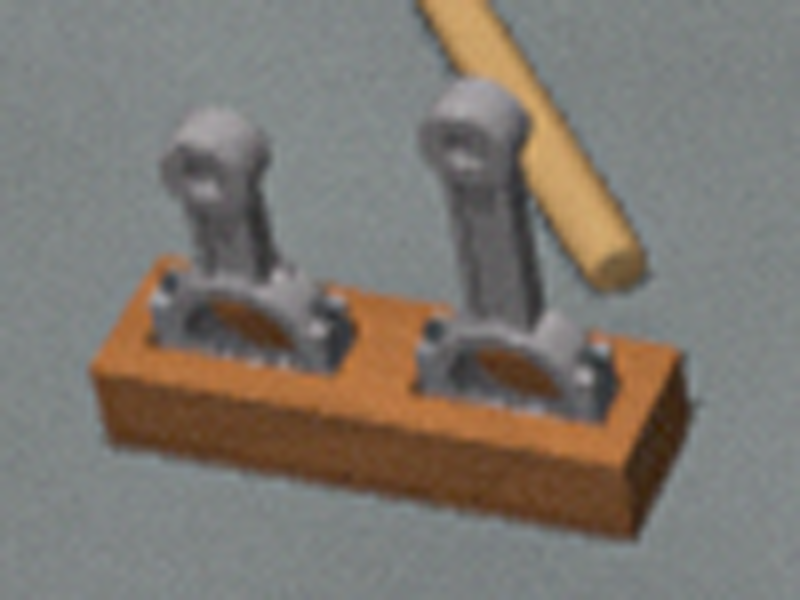

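```bash
python3 - <<'E'
from h import *
f=grab_frame("scene");K,E=cam(f)
def rep(n,p,k,o,z):
    P=back(K,E,np.array(p)/k+np.array(o),z); c=P.mean(0)
    e=[P[(i+1)%4]-P[i] for i in range(4)]
    print(n,c,[round(np.linalg.norm(v[:2])*1000) for v in e],[round(np.degrees(np.arctan2(v[1],v[0]))%180,1) for v in e])
o=(220,160)
rep("demag",[(362,95),(606,70),(698,265),(435,298)],4,o,.135)
rep("carton",[(455,117),(575,97),(592,150),(472,163)],4,o,.175)
rep("mat",[(68,258),(240,236),(276,360),(98,385)],4,o,.004)
rep("rack",[(160,258),(685,350),(627,468),(92,370)],8,(100,180),.04)
for z in(.124,.159): print(z,back(K,E,[(100+463/8,180+147/8),(100+200/8,180+173/8)],z))
E
```

```text
demag [0.4959 0.2722 0.135 ] [181, 201, 179, 203] [np.float64(101.9), np.float64(11.6), np.float64(102.6), np.float64(12.4)]
carton [0.4943 0.2671 0.175 ] [87, 54, 83, 47] [np.float64(106.9), np.float64(6.8), np.float64(102.0), np.float64(11.1)]
mat [0.5067 0.031  0.004 ] [130, 127, 127, 128] [np.float64(103.2), np.float64(12.9), np.float64(103.4), np.float64(14.1)]
rack [ 0.5104 -0.2939  0.04  ] [201, 60, 200, 59] [np.float64(79.3), np.float64(169.2), np.float64(79.0), np.float64(170.2)]
0.124 [[ 0.4883 -0.2607  0.124 ]
 [ 0.5062 -0.3477  0.124 ]]
0.159 [[ 0.5263 -0.2488  0.159 ]
 [ 0.5436 -0.3327  0.159 ]]
```

The rod on the right, at the rack's +y end, matches the longer one. I'll move above the carton and look with the wrist camera.

```bash
python3 -m pendant '[{"slide":[1.5,-1.0,0.8],"rot":[0,0,-4.7],"gripper":-1},{"slide":[2.4,-2.1,0.8],"rot":[0,0,-4.7],"gripper":-1},{"slide":[2.4,-2.1,0.8],"rot":[0,0,-4.7],"gripper":-1},{"slide":[2.4,-2.1,0.8],"rot":[0,0,-4.7],"gripper":-1},{"slide":[2.4,-2.1,0.8],"rot":[0,0,-4.7],"gripper":-1},{"slide":[2.4,-2.1,0.8],"rot":[0,0,-4.7],"gripper":-1},{"slide":[2.4,-2.1,0.8],"rot":[0,0,-4.7],"gripper":-1},{"slide":[2.4,-2.1,0],"rot":[0,0,-4.7],"gripper":-1},{"slide":[2.4,-2.1,0],"rot":[0,0,-4.7],"gripper":-1},{"slide":[2.4,-2.1,0],"rot":[0,0,-4.7],"gripper":-1},{"slide":[2.4,-2.1,0],"rot":[0,0,-4.7],"gripper":-1},{"slide":[2.0,-1.8,0],"rot":[0,0,-4.7],"gripper":-1}]' 40
python3 -m pendant '[{"slide":[0,0,0],"rot":[0,0,0],"gripper":-1},{"slide":[0,0,0],"rot":[0,0,0],"gripper":-1},{"slide":[0,0,0],"rot":[0,0,0],"gripper":-1}]'
python3 - <<'E'
from h import *
s=sense();print(s["joint_positions"],s["ee_rot"]);f=grab_frame("wrist");cv2.imwrite("pics/w1.png",f["color"])
E
```

```text
time: 1.4
position: [0.4947, 0.2654, 0.2871]
ee_rot: [[0.985, -0.0, -0.173], [0.173, -0.0, 0.985], [-0.0, -1.0, -0.0]]
ft_force: [0.5, 1.3, 0.2]
opening: 0.0852
time: 1.7
position: [0.4931, 0.2673, 0.2873]
ee_rot: [[0.984, -0.0, -0.178], [0.178, 0.0, 0.984], [-0.0, -1.0, 0.0]]
ft_force: [-0.7, -0.5, 1.1]
opening: 0.0852
[24.7152 16.5245 80.5646  0.0082 82.9183 14.4332] [[ 0.9839 -0.0002 -0.1785]
 [ 0.1785  0.0001  0.9839]
 [-0.0002 -1.      0.0001]]
```

View pics/w1.png

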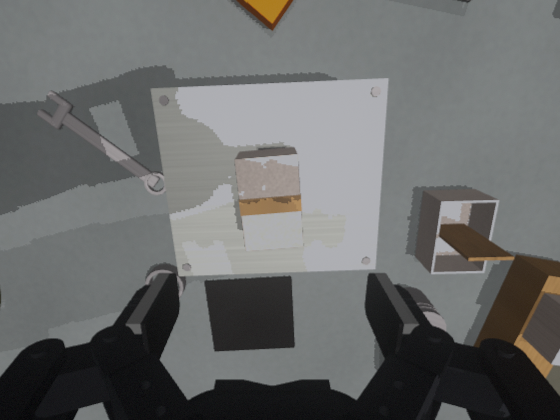

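```bash
python3 - <<'E'
from h import *
crop(cv2.imread("pics/w1.png"),140,70,400,290,3,"pics/w1c.png")
E
```

```text
(no output)
```

View pics/w1c.png

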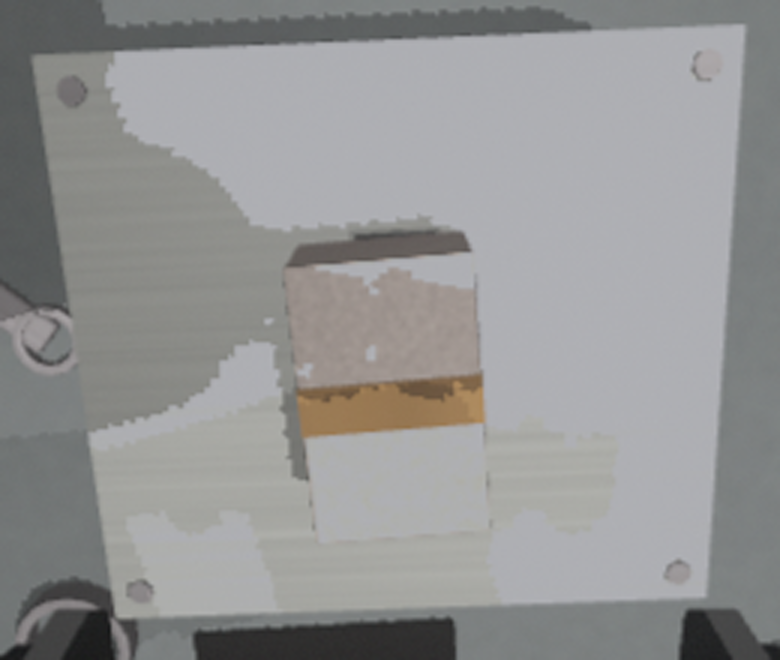

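```bash
python3 - <<'E'
from h import *
s=sense();f=grab_frame("wrist");K,E=cam(f,s)
def rep(n,p,z):
    P=back(K,E,np.array(p)/3+np.array((140,70)),z); c=P.mean(0)
    e=[P[(i+1)%4]-P[i] for i in range(4)]
    print(n,c,[round(np.linalg.norm(v[:2])*1000) for v in e],[round(np.degrees(np.arctan2(v[1],v[0]))%180,1) for v in e])
rep("carton",[(286,267),(475,253),(489,528),(318,542)],.175)
rep("demag",[(33,55),(745,25),(707,598),(117,618)],.135)
rep("mat?",[(195,632),(455,618),(455,618),(195,632)],.004)
E
```

```text
carton [0.4911 0.2661 0.175 ] [49, 79, 49, 79] [np.float64(14.5), np.float64(104.7), np.float64(15.4), np.float64(104.8)]
demag [0.4928 0.2707 0.135 ] [200, 181, 200, 180] [np.float64(12.5), np.float64(102.7), np.float64(12.4), np.float64(102.6)]
mat? [0.4881 0.0923 0.004 ] [129, 0, 129, 0] [np.float64(13.7), np.float64(0.0), np.float64(13.7), np.float64(0.0)]
```

The carton is at about (0.492, 0.266), yaw about 14.8°. The wrist and scene cameras agree to about 2 mm. Next I'll descend and grip it.

```bash
python3 -m pendant '[{"slide":[-0.1,-0.1,-2.0],"rot":[0,0,2.2],"gripper":-1},{"slide":[0,0,-3.0],"rot":[0,0,2.2],"gripper":-1},{"slide":[0,0,-3.0],"rot":[0,0,0],"gripper":-1},{"slide":[0,0,-3.0],"rot":[0,0,0],"gripper":-1},{"slide":[0,0,-2.0],"rot":[0,0,0],"gripper":-1},{"slide":[0,0,-1.2],"rot":[0,0,0],"gripper":-1},{"slide":[0,0,0],"rot":[0,0,0],"gripper":-1},{"slide":[0,0,0],"rot":[0,0,0],"gripper":-1}]'
python3 -m pendant '[{"slide":[0,0,0],"rot":[0,0,0],"gripper":1},{"slide":[0,0,0],"rot":[0,0,0],"gripper":1},{"slide":[0,0,0],"rot":[0,0,0],"gripper":1},{"slide":[0,0,0],"rot":[0,0,0],"gripper":1},{"slide":[0,0,0],"rot":[0,0,0],"gripper":1},{"slide":[0,0,0],"rot":[0,0,0],"gripper":1},{"slide":[0,0,0],"rot":[0,0,0],"gripper":1},{"slide":[0,0,0],"rot":[0,0,0],"gripper":1}]' 30
```

```text
time: 2.6
position: [0.4929, 0.2661, 0.1463]
ee_rot: [[0.968, 0.001, -0.252], [0.252, 0.0, 0.968], [0.001, -1.0, 0.0]]
ft_force: [-0.1, -0.1, 0.2]
opening: 0.0853
time: 3.4
position: [0.4929, 0.2658, 0.1462]
ee_rot: [[0.968, 0.001, -0.252], [0.252, 0.001, 0.968], [0.001, -1.0, 0.0]]
ft_force: [-1.1, -0.6, 6.5]
opening: 0.0495
```

```bash
python3 -m pendant '[{"slide":[0,0,1],"rot":[0,0,0],"gripper":1},{"slide":[0,0,2],"rot":[0,0,0],"gripper":1},{"slide":[0,0,3],"rot":[0,0,0],"gripper":1},{"slide":[0,0,2],"rot":[0,0,0],"gripper":1},{"slide":[0.2,-1.5,0],"rot":[0,0,0],"gripper":1},{"slide":[0.3,-3,0],"rot":[0,0,0],"gripper":1},{"slide":[0.3,-4,0],"rot":[0,0,0],"gripper":1},{"slide":[0.3,-4,0],"rot":[0,0,0],"gripper":1},{"slide":[0.3,-4,0],"rot":[0,0,0],"gripper":1},{"slide":[0.3,-4,0],"rot":[0,0,0],"gripper":1},{"slide":[0.2,-2,0],"rot":[0,0,0],"gripper":1},{"slide":[0,-1,0],"rot":[0,0,0],"gripper":1}]'
python3 -m pendant '[{"slide":[0,0,0],"rot":[0,0,0],"gripper":1},{"slide":[0,0,0],"rot":[0,0,0],"gripper":1}]'
python3 - <<'E'
from h import *
s=sense();f=grab_frame("wrist");cv2.imwrite("pics/w2.png",f["color"])
f=grab_frame("scene");crop(f["color"],180,150,420,330,3,"pics/s2.png")
E
```

```text
time: 4.6
position: [0.5112, 0.0284, 0.2245]
ee_rot: [[0.968, -0.001, -0.249], [0.249, -0.0, 0.968], [-0.001, -1.0, 0.0]]
ft_force: [0.2, -0.1, -1.8]
opening: 0.0497
time: 4.8
position: [0.5114, 0.0312, 0.225]
ee_rot: [[0.968, -0.001, -0.252], [0.252, 0.0, 0.968], [-0.0, -1.0, 0.0]]
ft_force: [0.1, 0.3, -2.0]
opening: 0.0493
```

View pics/s2.png

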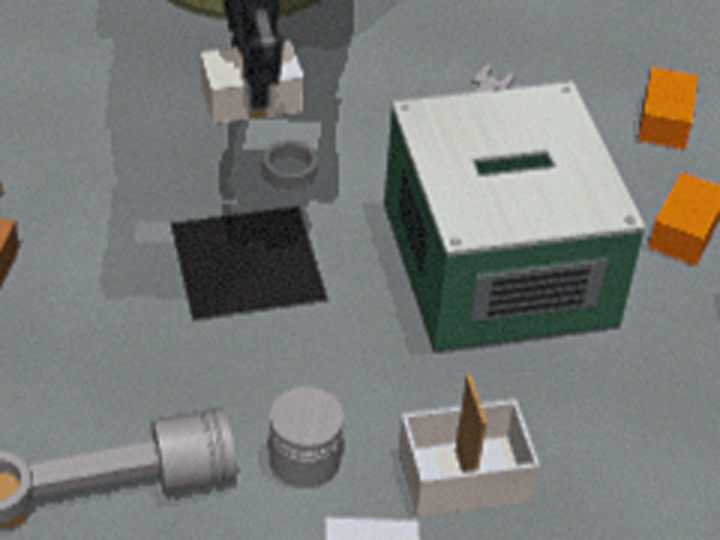

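View pics/w2.png

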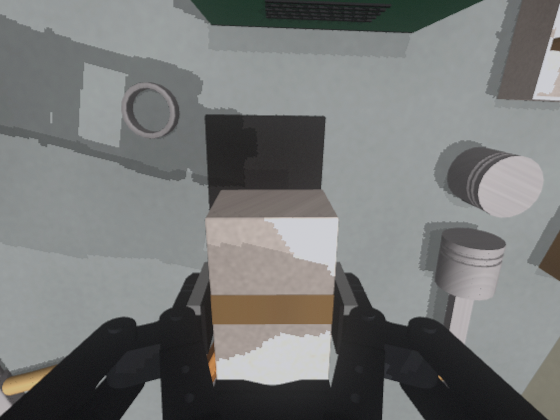

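The carton is held square and the window is now visible at about (513,163) in the crop. I'll lower the carton, slowing near the mat.

```bash
python3 -m pendant '[{"slide":[0,0,-2],"rot":[0,0,0],"gripper":1},{"slide":[0,0,-3.5],"rot":[0,0,0],"gripper":1},{"slide":[0,0,-3.5],"rot":[0,0,0],"gripper":1},{"slide":[0,0,-3.5],"rot":[0,0,0],"gripper":1},{"slide":[0,0,-3.5],"rot":[0,0,0],"gripper":1},{"slide":[0,0,-2],"rot":[0,0,0],"gripper":1},{"slide":[0,0,-1.0],"rot":[0,0,0],"gripper":1},{"slide":[0,0,-0.5],"rot":[0,0,0],"gripper":1},{"slide":[0,0,-0.3],"rot":[0,0,0],"gripper":1},{"slide":[0,0,-0.3],"rot":[0,0,0],"gripper":1},{"slide":[0,0,0],"rot":[0,0,0],"gripper":1},{"slide":[0,0,0],"rot":[0,0,0],"gripper":1}]'
python3 - <<'E'
from h import *
f=grab_frame("scene");K,E=cam(f)
P=back(K,E,np.array([(473,160),(547,151),(554,164),(480,175)])/3+np.array((180,150)),.135)
print(P,P.mean(0))
E
```

```text
time: 6.1
position: [0.5119, 0.0307, 0.0248]
ee_rot: [[0.968, 0.001, -0.252], [0.252, -0.0, 0.968], [0.001, -1.0, -0.0]]
ft_force: [-0.6, 0.2, -1.0]
opening: 0.0494
[[0.4942 0.2355 0.135 ]
 [0.4784 0.3045 0.135 ]
 [0.4957 0.3094 0.135 ]
 [0.514  0.2408 0.135 ]] [0.4956 0.2725 0.135 ]
```

```bash
python3 -m pendant '[{"slide":[0,0,-0.3],"rot":[0,0,0],"gripper":1},{"slide":[0,0,-0.2],"rot":[0,0,0],"gripper":1},{"slide":[0,0,-0.2],"rot":[0,0,0],"gripper":1},{"slide":[0,0,-0.1],"rot":[0,0,0],"gripper":1},{"slide":[0,0,-0.1],"rot":[0,0,0],"gripper":1},{"slide":[0,0,0],"rot":[0,0,0],"gripper":1},{"slide":[0,0,0],"rot":[0,0,0],"gripper":1}]'
```

```text
time: 6.85
position: [0.5117, 0.0307, 0.0153]
ee_rot: [[0.968, 0.0, -0.252], [0.252, -0.0, 0.968], [0.0, -1.0, -0.0]]
ft_force: [1.6, -0.3, -1.6]
opening: 0.0498
```

```bash
python3 -m pendant '[{"slide":[0,0,-0.1],"rot":[0,0,0],"gripper":1},{"slide":[0,0,0],"rot":[0,0,0],"gripper":1},{"slide":[0,0,0],"rot":[0,0,0],"gripper":1}]'
python3 - <<'E'
from h import *
f=grab_frame("side");crop(f["color"],220,180,380,300,5,"pics/sd3.png")
E
```

```text
time: 7.15
position: [0.5117, 0.0307, 0.0151]
ee_rot: [[0.968, 0.0, -0.252], [0.252, -0.0, 0.968], [0.0, -1.0, -0.0]]
ft_force: [-5.8, 0.0, 12.7]
opening: 0.0494
```

View pics/sd3.png

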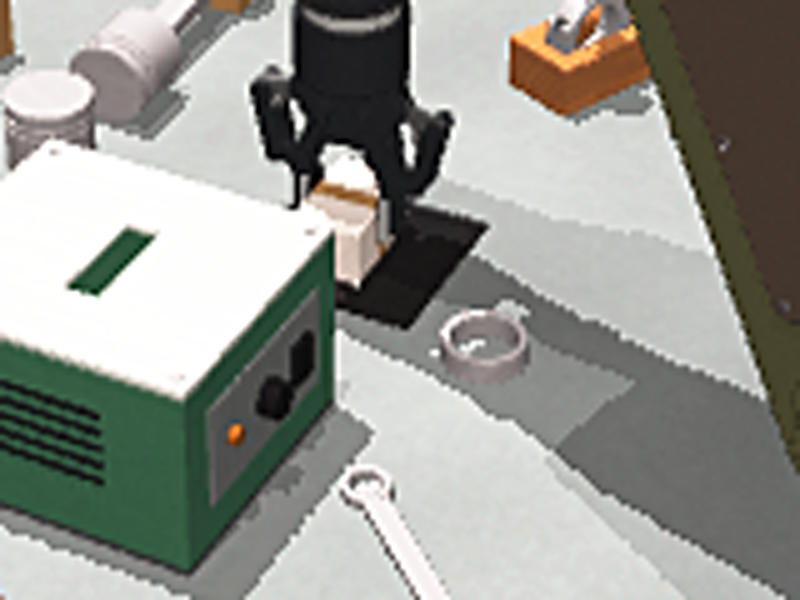

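The carton stands on the mat, and the 12.7 N upward reading confirms contact. I'll release it and retreat.

```bash
python3 -m pendant '[{"slide":[0,0,0],"rot":[0,0,0],"gripper":0.2},{"slide":[0,0,0],"rot":[0,0,0],"gripper":-0.2},{"slide":[0,0,0],"rot":[0,0,0],"gripper":-1},{"slide":[0,0,0],"rot":[0,0,0],"gripper":-1},{"slide":[0,0,0],"rot":[0,0,0],"gripper":-1},{"slide":[0,0,0],"rot":[0,0,0],"gripper":-1},{"slide":[0,0,1],"rot":[0,0,0],"gripper":-1},{"slide":[0,0,2],"rot":[0,0,0],"gripper":-1},{"slide":[0,0,3],"rot":[0,0,0],"gripper":-1},{"slide":[0,0,4],"rot":[0,0,0],"gripper":-1},{"slide":[0,0,5],"rot":[0,0,0],"gripper":-1},{"slide":[0,0,5],"rot":[0,0,0],"gripper":-1}]'
python3 -m pendant '[{"slide":[0,0,5],"rot":[0,0,0],"gripper":-1},{"slide":[0,0,2],"rot":[0,0,0],"gripper":-1},{"slide":[0,0,0],"rot":[0,0,0],"gripper":-1},{"slide":[0,0,0],"rot":[0,0,0],"gripper":-1}]'
python3 - <<'E'
from h import *
s=sense();f=grab_frame("scene");crop(f["color"],180,150,420,330,3,"pics/s4.png");print(s["joint_positions"])
cv2.imwrite("pics/w4.png",grab_frame("wrist")["color"])
E
```

```text
time: 8.4
position: [0.511, 0.0307, 0.2169]
ee_rot: [[0.968, 0.0, -0.252], [0.252, -0.0, 0.968], [0.0, -1.0, -0.0]]
ft_force: [0.8, 0.4, 0.0]
opening: 0.0857
time: 8.8
position: [0.5113, 0.0307, 0.2842]
ee_rot: [[0.968, 0.0, -0.252], [0.252, 0.0, 0.968], [0.0, -1.0, -0.0]]
ft_force: [0.3, 0.3, -0.8]
opening: 0.0855
[ -0.6637  10.2011  88.7007   0.0005  81.0939 -15.2393]
```

View pics/s4.png

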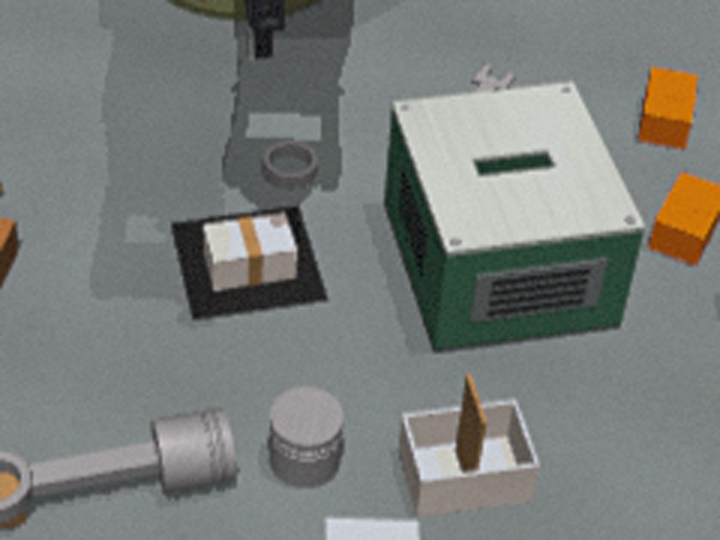

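View pics/w4.png

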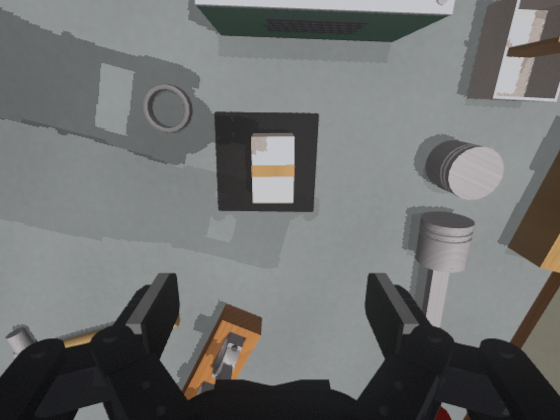

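The carton stands upright near the mat's centre with the bearing ring untouched. Now I'll move over the long rod.

```bash
python3 -m pendant '[{"slide":[0,-1.2,1],"rot":[0,0,-1.5],"gripper":-1},{"slide":[0.1,-2.8,1],"rot":[0,0,-2.5],"gripper":-1},{"slide":[0.1,-2.8,0.5],"rot":[0,0,-2.5],"gripper":-1},{"slide":[0.1,-2.8,0],"rot":[0,0,-2.5],"gripper":-1},{"slide":[0.1,-2.8,0],"rot":[0,0,-2.5],"gripper":-1},{"slide":[0.1,-2.8,0],"rot":[0,0,-2.5],"gripper":-1},{"slide":[0.1,-2.8,0],"rot":[0,0,-2.5],"gripper":-1},{"slide":[0.1,-2.8,0],"rot":[0,0,-2.5],"gripper":-1},{"slide":[0.1,-2.8,0],"rot":[0,0,-2.5],"gripper":-1},{"slide":[0,-2.8,0],"rot":[0,0,-2.5],"gripper":-1},{"slide":[0,-1.3,0],"rot":[0,0,-1.5],"gripper":-1},{"slide":[0,0,0],"rot":[0,0,0],"gripper":-1}]'
python3 -m pendant '[{"slide":[0,0,0],"rot":[0,0,0],"gripper":-1},{"slide":[0,0,0],"rot":[0,0,0],"gripper":-1}]'
python3 - <<'E'
from h import *
s=sense();f=grab_frame("wrist");cv2.imwrite("pics/w5.png",f["color"]);K,E=cam(f,s)
print(s["position"],s["ee_rot"])
np.savez("w5.npz",K=K,E=E)
crop(f["color"],160,120,400,300,3,"pics/w5c.png")
E
```

```text
time: 10.1
position: [0.5192, -0.2477, 0.3089]
ee_rot: [[0.981, -0.001, 0.192], [-0.192, 0.0, 0.981], [-0.001, -1.0, 0.0]]
ft_force: [-0.4, -0.3, 0.8]
opening: 0.0858
time: 10.3
position: [0.5197, -0.2453, 0.3095]
ee_rot: [[0.982, 0.0, 0.188], [-0.188, 0.0, 0.982], [0.0, -1.0, 0.0]]
ft_force: [0.4, 0.3, 0.3]
opening: 0.0854
[ 0.5197 -0.2453  0.3095] [[ 0.9822  0.0001  0.1879]
 [-0.1879  0.0001  0.9822]
 [ 0.0001 -1.      0.0001]]
```

View pics/w5.png

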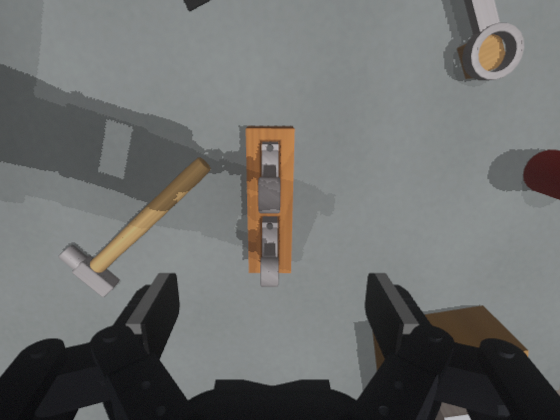

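View pics/w5c.png

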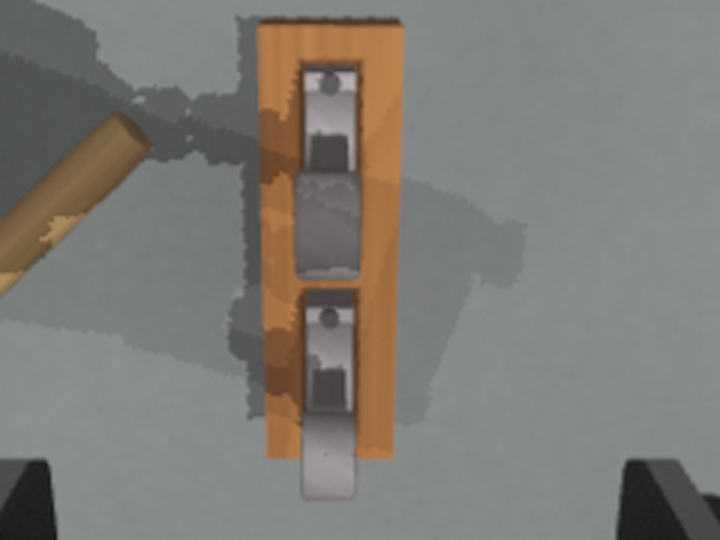

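```bash
python3 - <<'E'
from h import *
d=np.load("w5.npz");K,E=d["K"],d["E"]
o=np.array((160,120))
P=back(K,E,np.array([(258,25),(403,25),(394,458),(267,458)])/3+o,.04);print(P,P.mean(0))
for z in(.159,.176):print(back(K,E,np.array([(297,225),(360,225)])/3+o,z))
# predicted silhouette of small ring given pos
c=P.mean(0);yaw=np.radians(-10.8);X=np.array([np.cos(yaw),np.sin(yaw),0]);Y=np.array([-X[1],X[0],0])
for oy in(.045,.05,.055):
    th=np.linspace(0,2*np.pi,60)
    Q=np.array([[c[0],c[1],.159]+Y*(oy+.017*np.cos(t))+np.array([0,0,.017*np.sin(t)])+X*sx*.01 for t in th for sx in(-1,1)])
    q=(proj(K,E,Q)-o)*3;print(oy,q.min(0),q.max(0),c[:2]+Y[:2]*oy)
E
```

```text
[[ 0.4965 -0.1942  0.04  ]
 [ 0.5547 -0.2053  0.04  ]
 [ 0.5171 -0.4019  0.04  ]
 [ 0.458  -0.3905  0.04  ]] [ 0.5066 -0.298   0.04  ]
[[ 0.5063 -0.2471  0.159 ]
 [ 0.5255 -0.2507  0.159 ]]
[[ 0.5079 -0.2423  0.176 ]
 [ 0.526  -0.2458  0.176 ]]
0.045 [294.3252 185.5988] [362.1465 294.7676] [ 0.515  -0.2538]
0.05 [294.0773 169.8298] [362.2768 279.6361] [ 0.516  -0.2489]
0.055 [293.8266 153.8927] [362.4085 264.3439] [ 0.5169 -0.244 ]
```

The wrist view puts the rod at about (0.516, -0.2485), aligned with the tool's yaw. I'll descend and grip the small end.

```bash
python3 -m pendant '[{"slide":[-0.2,-0.2,-2],"rot":[0,0,0],"gripper":-1},{"slide":[-0.17,-0.12,-3],"rot":[0,0,0],"gripper":-1},{"slide":[0,0,-3],"rot":[0,0,0],"gripper":-1},{"slide":[0,0,-3],"rot":[0,0,0],"gripper":-1},{"slide":[0,0,-3],"rot":[0,0,0],"gripper":-1},{"slide":[0,0,-2],"rot":[0,0,0],"gripper":-1},{"slide":[0,0,-0.8],"rot":[0,0,0],"gripper":-1},{"slide":[0,0,0],"rot":[0,0,0],"gripper":-1},{"slide":[0,0,0],"rot":[0,0,0],"gripper":-1}]'
python3 - <<'E'
from h import *
s=sense();f=grab_frame("wrist");cv2.imwrite("pics/w6.png",f["color"])
f=grab_frame("scene");crop(f["color"],90,150,210,240,6,"pics/s6.png")
E
```

```text
time: 11.25
position: [0.5165, -0.2495, 0.1425]
ee_rot: [[0.982, 0.001, 0.189], [-0.189, -0.001, 0.982], [0.002, -1.0, -0.001]]
ft_force: [0.0, 0.9, 1.0]
opening: 0.0857
```

View pics/w6.png

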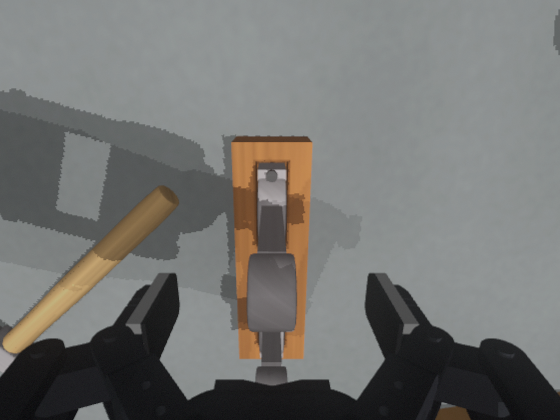

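View pics/s6.png

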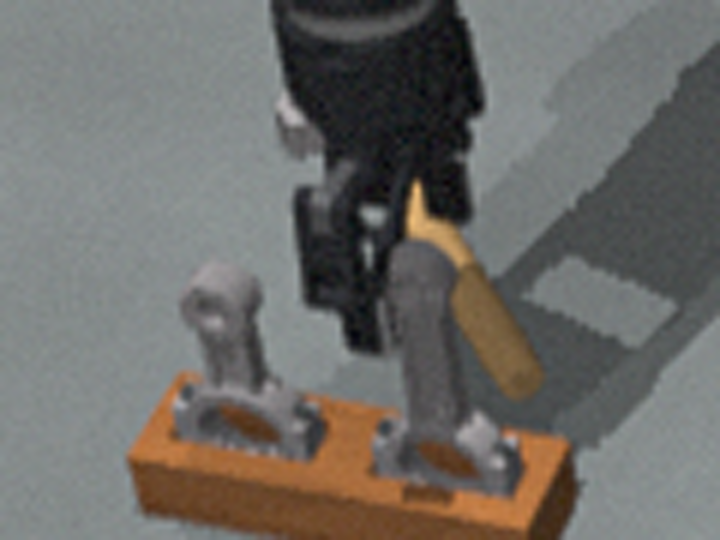

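The scene crop seems to show the rod in front of the whole gripper. I'll check that by projecting the expected points.

```bash
python3 - <<'E'
from h import *
s=sense();f=grab_frame("scene");K,E=cam(f)
p=s["position"];R=s["ee_rot"]
def t(x,y,z): return p+R@np.array([x,y,z])
for n,P in {"tcp":p,"near(x+)pad":t(.045,-.018,0),"far(x-)pad":t(-.045,-.018,0),"rodtop":np.array([.516,-.2485,.176]),"gp":t(0,-.0187,0),"body":t(0,-.0727,0),"shorttop":np.array([.497,-.347,.141])}.items(): print(n,P,proj(K,E,P)[0],(proj(K,E,P)[0]-[90,150])*6)
im=f["color"].copy()
for a in (t(.045,-.018,0),t(-.045,-.018,0),p): cv2.circle(im,tuple(int(v) for v in proj(K,E,a)[0].round()),1,(0,0,255),-1)
crop(im,90,100,250,240,5,"pics/s7.png")
s=sense();g=grab_frame("wrist");K,E=cam(g,s)
print(proj(K,E,[t(0,-.0187,.0),t(.0,-.0187,.017),t(.0,-.0187,-.017),t(0,-.0357,0)]))
E
```

```text
tcp [ 0.5164 -0.2497  0.1426] [159.0581 200.3938] [414.3483 302.363 ]
near(x+)pad [ 0.5606 -0.2582  0.1607] [151.7433 206.5307] [370.46   339.1841]
far(x-)pad [ 0.4722 -0.2411  0.1605] [164.3663 184.8194] [446.1976 208.9162]
rodtop [ 0.516  -0.2485  0.176 ] [157.8997 191.0479] [407.3979 246.2872]
gp [ 0.5164 -0.2496  0.1613] [158.1631 195.2359] [408.9787 271.4152]
body [ 0.5163 -0.2496  0.2153] [155.4859 179.8055] [392.9151 178.8331]
shorttop [ 0.497 -0.347  0.141] [124.9559 194.7739] [209.7352 268.6431]
[[274.3881 294.6535]
 [274.465  259.9397]
 [274.3169 326.8257]
 [274.7343 319.4916]]
```

View pics/s7.png

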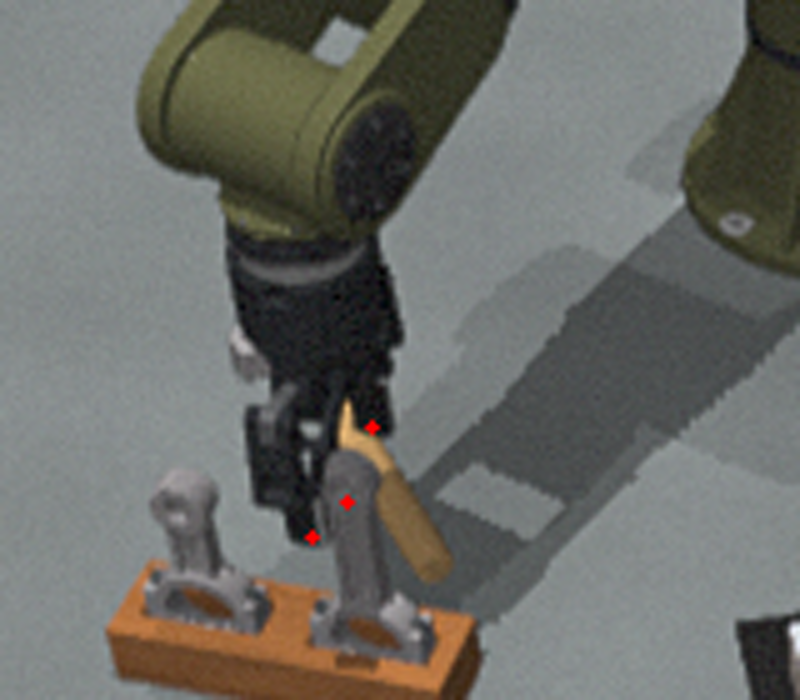

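The projected finger points match the picture, so the gripper straddles the rod. The jaw axis is just skewed as seen from this camera. In the wrist view the small end is within about 1 mm of the grasp point, so I'll close.

```bash
python3 -m pendant '[{"slide":[0,0,0],"rot":[0,0,0],"gripper":0.2},{"slide":[0,0,0],"rot":[0,0,0],"gripper":0.4},{"slide":[0,0,0],"rot":[0,0,0],"gripper":1},{"slide":[0,0,0],"rot":[0,0,0],"gripper":1},{"slide":[0,0,0],"rot":[0,0,0],"gripper":1},{"slide":[0,0,0],"rot":[0,0,0],"gripper":1},{"slide":[0,0,0],"rot":[0,0,0],"gripper":1},{"slide":[0,0,0],"rot":[0,0,0],"gripper":1},{"slide":[0,0,0],"rot":[0,0,0],"gripper":1}]' 80
python3 -m pendant '[{"slide":[0,0,0.3],"rot":[0,0,0],"gripper":1},{"slide":[0,0,0.5],"rot":[0,0,0],"gripper":1},{"slide":[0,0,1],"rot":[0,0,0],"gripper":1},{"slide":[0,0,0],"rot":[0,0,0],"gripper":1}]'
```

```text
time: 12.35
position: [0.516, -0.2496, 0.1415]
ee_rot: [[0.982, 0.0, 0.189], [-0.189, -0.0, 0.982], [0.0, -1.0, -0.0]]
ft_force: [0.2, -0.9, 3.4]
opening: 0.0189
time: 12.75
position: [0.5164, -0.2498, 0.1608]
ee_rot: [[0.982, 0.002, 0.189], [-0.189, -0.001, 0.982], [0.002, -1.0, -0.001]]
ft_force: [0.6, 0.2, -3.7]
opening: 0.019
```

```bash
python3 -m pendant '[{"slide":[0,0,1],"rot":[0,0,0],"gripper":1},{"slide":[0,0,2],"rot":[0,0,0],"gripper":1},{"slide":[0,0,2],"rot":[0,0,0],"gripper":1},{"slide":[0,0,2],"rot":[0,0,0],"gripper":1},{"slide":[0,0,2],"rot":[0,0,0],"gripper":1},{"slide":[0,0,2],"rot":[0,0,0],"gripper":1},{"slide":[0,0,2],"rot":[0,0,0],"gripper":1},{"slide":[0,0,2],"rot":[0,0,0],"gripper":1},{"slide":[0,0,1],"rot":[0,0,0],"gripper":1},{"slide":[0,0,0],"rot":[0,0,0],"gripper":1}]'
python3 -m pendant '[{"slide":[0,0.5,0],"rot":[0,0,0],"gripper":1},{"slide":[-0.1,1.3,0],"rot":[0,0,1],"gripper":1},{"slide":[-0.1,2,0],"rot":[0,0,1],"gripper":1},{"slide":[-0.1,2.5,0],"rot":[0,0,1],"gripper":1},{"slide":[-0.1,2.5,0],"rot":[0,0,1.5],"gripper":1},{"slide":[-0.1,2.5,0],"rot":[0,0,1.5],"gripper":1},{"slide":[-0.1,2.5,0],"rot":[0,0,1],"gripper":1},{"slide":[-0.1,2.5,0],"rot":[0,0,1],"gripper":1},{"slide":[-0.1,2.5,0],"rot":[0,0,1],"gripper":1},{"slide":[-0.1,2.5,0],"rot":[0,0,1],"gripper":1},{"slide":[-0.1,2.5,0],"rot":[0,0,1],"gripper":1},{"slide":[-0.1,2.5,0],"rot":[0,0,1],"gripper":1}]'
python3 -m pendant '[{"slide":[-0.1,2.5,0],"rot":[0,0,1],"gripper":1},{"slide":[-0.1,2.5,0],"rot":[0,0,1],"gripper":1},{"slide":[-0.1,2.5,0],"rot":[0,0,1],"gripper":1},{"slide":[-0.1,2.5,0],"rot":[0,0,1],"gripper":1},{"slide":[-0.1,2.5,0],"rot":[0,0,1],"gripper":1},{"slide":[-0.1,2.5,0],"rot":[0,0,1],"gripper":1},{"slide":[-0.1,2.5,0],"rot":[0,0,1.4],"gripper":1},{"slide":[-0.1,2.5,0],"rot":[0,0,2],"gripper":1},{"slide":[-0.1,2,0],"rot":[0,0,1],"gripper":1},{"slide":[-0.1,1,0],"rot":[0,0,1],"gripper":1},{"slide":[-0.1,0.5,0],"rot":[0,0,0],"gripper":1},{"slide":[0,0,0],"rot":[0,0,0],"gripper":1}]'
python3 -m pendant '[{"slide":[0,0,0],"rot":[0,0,0],"gripper":1},{"slide":[0,0,0],"rot":[0,0,0],"gripper":1}]'
python3 - <<'E'
from h import *
s=sense();f=grab_frame("wrist");cv2.imwrite("pics/w8.png",f["color"])
f=grab_frame("scene");crop(f["color"],290,100,450,260,4,"pics/s8.png")
f=grab_frame("side");crop(f["color"],170,120,350,300,4,"pics/sd8.png");print(s["joint_positions"])
E
```

```text
time: 13.75
position: [0.5161, -0.2496, 0.3206]
ee_rot: [[0.982, 0.002, 0.189], [-0.189, -0.001, 0.982], [0.002, -1.0, -0.001]]
ft_force: [0.1, -0.1, -5.2]
opening: 0.0191
time: 14.95
position: [0.5041, 0.0153, 0.3186]
ee_rot: [[1.0, -0.001, -0.021], [0.021, 0.0, 1.0], [-0.001, -1.0, 0.0]]
ft_force: [1.0, -0.1, -5.5]
opening: 0.0191
time: 16.15
position: [0.4936, 0.2486, 0.319]
ee_rot: [[0.976, -0.0, -0.216], [0.216, -0.0, 0.976], [-0.001, -1.0, -0.0]]
ft_force: [0.9, -0.6, -4.5]
opening: 0.0192
time: 16.35
position: [0.4941, 0.2478, 0.3194]
ee_rot: [[0.977, 0.0, -0.215], [0.215, -0.0, 0.977], [0.0, -1.0, -0.0]]
ft_force: [0.8, 1.1, -4.3]
opening: 0.0194
[22.8415 14.6373 78.7757 -0.0086 86.5807 10.4202]
```

View pics/w8.png

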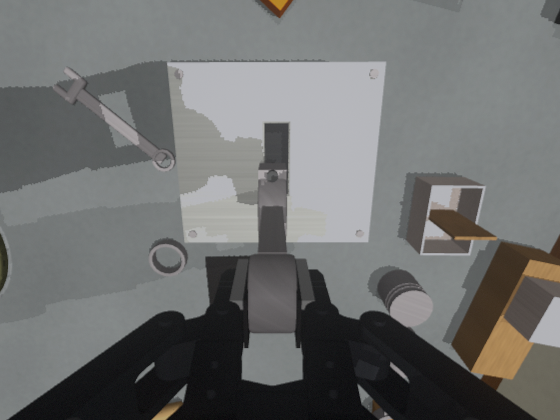

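View pics/s8.png

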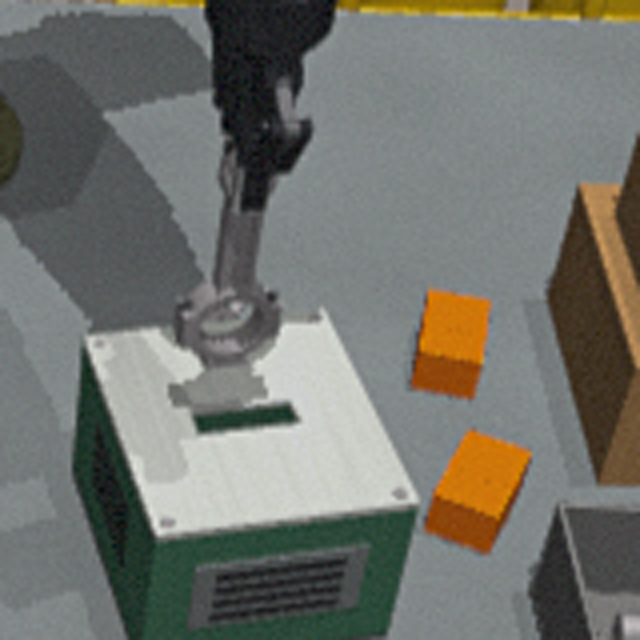

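View pics/sd8.png

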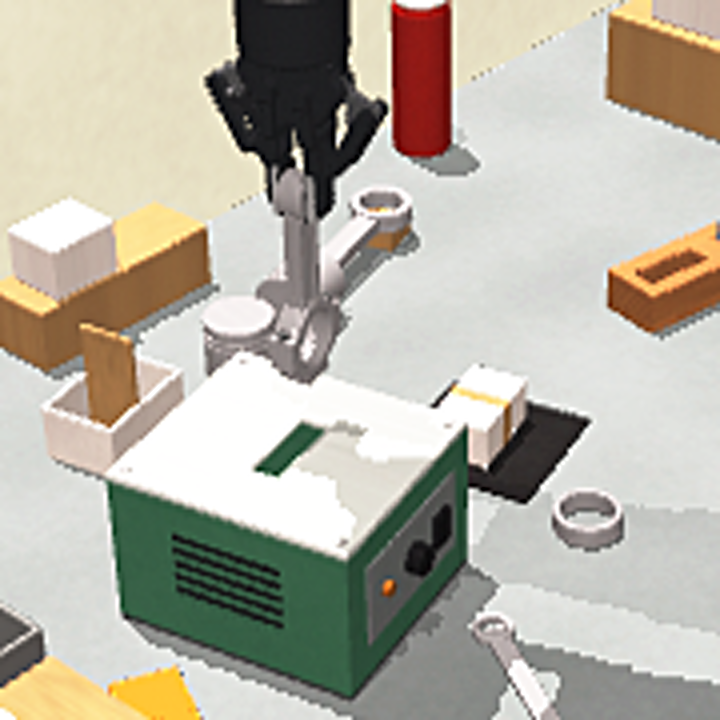

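The rod is held upright and clear. The window's far edge is at row 122 in the wrist view, columns 264–290, and the rod's foot is at about (273,170). The carton still stands on the mat. Next I'll measure the offset precisely.

```bash
python3 - <<'E'
from h import *
crop(cv2.imread("pics/w8.png"),220,105,330,215,7,"pics/w8c.png")
s=sense();f=grab_frame("wrist");K,E=cam(f,s)
T=np.array(f["mount"]);iT=np.linalg.inv(T)
def pt(P): return proj(K,iT,np.array(P))
# expected rod features in tool frame: grip at y=-.0187 ; origin at y = -.0187+.149
y0=-.0187+.149
print("big-end top corners",pt([[x,y0-.064,z] for z in (0,) for x in(-.01,.01)]))
print("lug far edge x+-10 at heights", [(h,pt([[x,y0-h,.033] for x in(-.01,.01)]).round(1).tolist()) for h in(0,.01,.02,.03,.035,.04)])
E
```

```text
big-end top corners [[259.0454 224.3764]
 [288.2329 224.3542]]
lug far edge x+-10 at heights [(0, [[261.3, 159.6], [285.2, 159.6]]), (0.01, [[260.9, 161.8], [285.7, 161.8]]), (0.02, [[260.5, 164.2], [286.2, 164.2]]), (0.03, [[260.1, 166.8], [286.7, 166.8]]), (0.035, [[259.9, 168.2], [287.0, 168.2]]), (0.04, [[259.6, 169.6], [287.3, 169.6]])]
```

View pics/w8c.png

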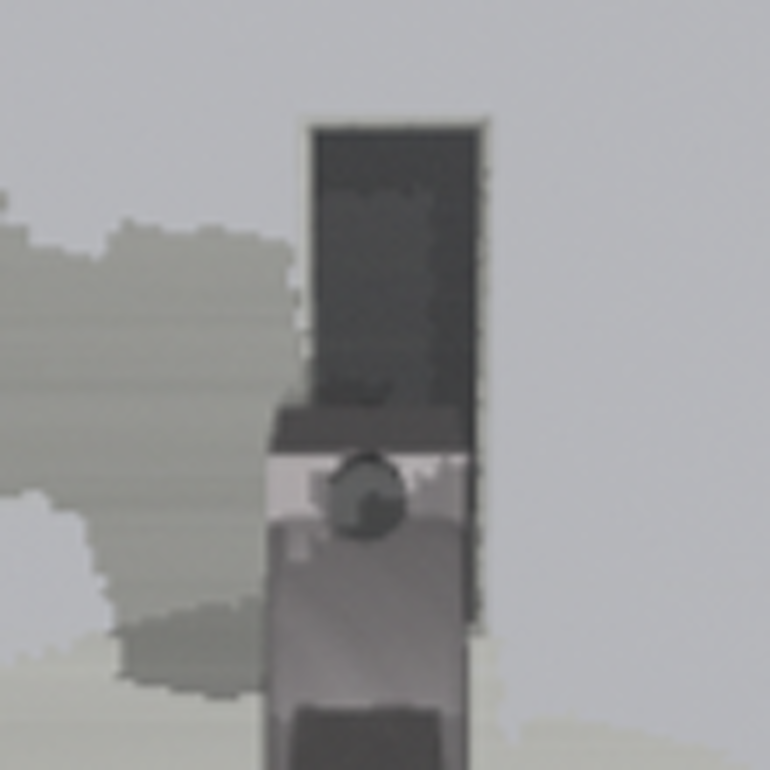

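```bash
python3 - <<'E'
from h import *
s=sense();f=grab_frame("wrist");K,E=cam(f,s);o=np.array((220,105))
p=s["position"];R=s["ee_rot"]
P=back(K,E,np.array([(304,119),(490,118),(479,635),(308,390)])/7+o,.135)
print(P); loc=(P-p)@R; print("tool x,z:",loc[:,[0,2]])
# rod big end centre measured in tool x
C=back(K,E,np.array([(267,453),(469,453)])/7+o, p[2]+.0187-.149+.04); print("lug",((C-p)@R)[:,[0,2]])
E
```

```text
[[0.4721 0.3044 0.135 ]
 [0.4972 0.3101 0.135 ]
 [0.5129 0.2373 0.135 ]
 [0.4805 0.2677 0.135 ]]
tool x,z: [[-0.0092  0.0597]
 [ 0.0165  0.0598]
 [ 0.0161 -0.0146]
 [-0.009   0.0221]]
lug [[-0.0111  0.0329]
 [ 0.0098  0.0329]]
```

Relative to the rod, the window is offset by +4.2 mm along tool x and +22.5 mm along tool z, with yaw aligned. I'll correct that and lower to just above the plate.

```bash
python3 -m pendant '[{"slide":[0,0.4,0],"rot":[0,0,0],"gripper":1},{"slide":[0,0.8,0],"rot":[0,0,0],"gripper":1},{"slide":[0,0.7,0],"rot":[0,0,0],"gripper":1},{"slide":[-0.07,0.4,0],"rot":[0,0,0],"gripper":1},{"slide":[0,0,-1],"rot":[0,0,0],"gripper":1},{"slide":[0,0,-1.2],"rot":[0,0,0],"gripper":1},{"slide":[0,0,-1.2],"rot":[0,0,0],"gripper":1},{"slide":[0,0,-0.8],"rot":[0,0,0],"gripper":1},{"slide":[0,0,0],"rot":[0,0,0],"gripper":1},{"slide":[0,0,0],"rot":[0,0,0],"gripper":1},{"slide":[0,0,0],"rot":[0,0,0],"gripper":1}]'
python3 - <<'E'
from h import *
s=sense();f=grab_frame("wrist");crop(f["color"],210,120,340,260,5,"pics/w9.png")
f=grab_frame("scene");crop(f["color"],310,130,400,240,6,"pics/s9.png")
f=grab_frame("side");crop(f["color"],190,140,310,260,5,"pics/sd9.png")
E
```

```text
time: 17.7
position: [0.4934, 0.2715, 0.2778]
ee_rot: [[0.976, 0.001, -0.216], [0.216, 0.0, 0.976], [0.001, -1.0, 0.0]]
ft_force: [1.0, -0.2, -5.4]
opening: 0.019
```

View pics/w9.png

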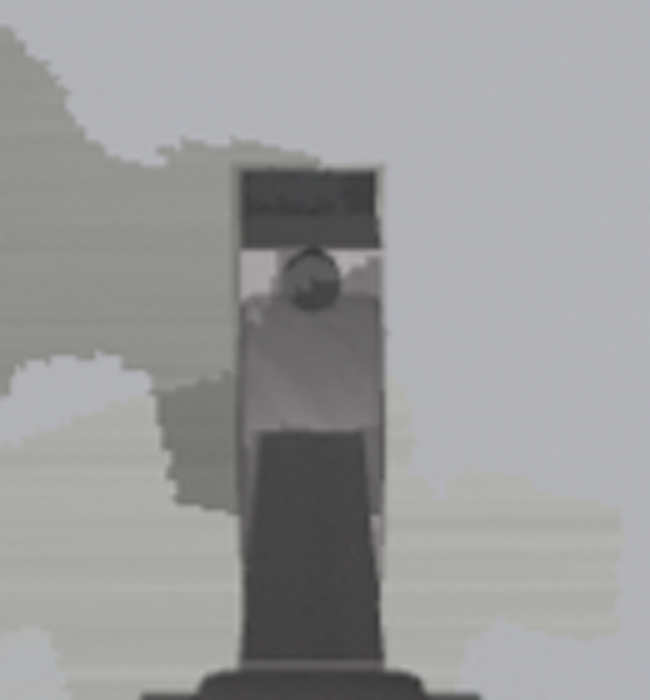

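View pics/s9.png

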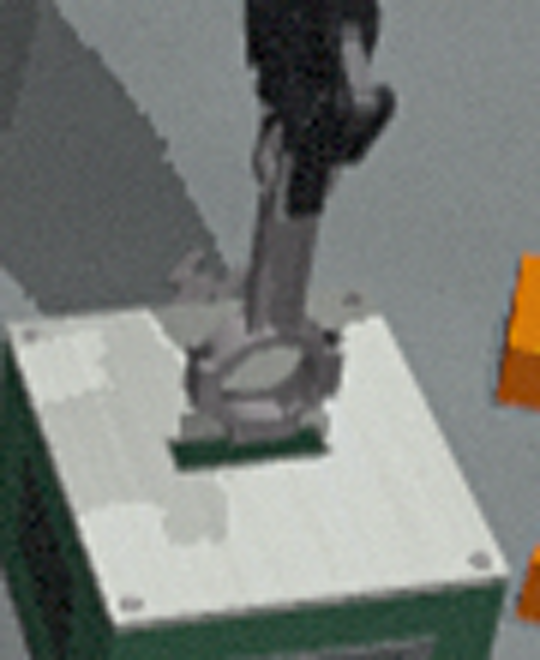

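View pics/sd9.png

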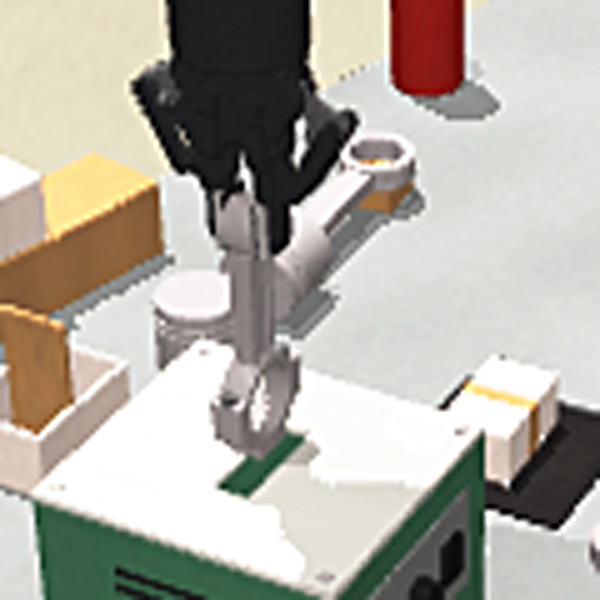

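```bash
python3 - <<'E'
from h import *
s=sense();f=grab_frame("wrist");K,E=cam(f,s);o=np.array((210,120))
p=s["position"];R=s["ee_rot"];print(p)
P=back(K,E,np.array([(234,165),(385,165),(236,480)])/5+o,.135);print("win tool x,z:",((P-p)@R)[:,[0,2]])
fz=p[2]+.0187-.149
C=back(K,E,np.array([(241,249),(382,249)])/5+o, fz+.04); print("lug",((C-p)@R)[:,[0,2]])
C=back(K,E,np.array([(241,214),(376,214)])/5+o, fz); print("foot",fz,((C-p)@R)[:,[0,2]])
# rod model overlay in scene & side, assuming upright along tool
q=lambda x,h,z: p+R@np.array([x,-.0187+.149-h,z])
g=grab_frame("scene");K,E=cam(g);im=cv2.resize(g["color"],None,fx=6,fy=6,interpolation=cv2.INTER_CUBIC)
def draw(im,K,E,pts,k,col):
    u=(proj(K,E,np.array(pts))+.5)*k-.5
    cv2.polylines(im,[u.round().astype(np.int32)],True,col,1)
th=np.linspace(0,2*np.pi,60)
def allp(im,K,E,k):
    for x in(-.01,.01):
        draw(im,K,E,[q(x,.149+.017*np.sin(t),.017*np.cos(t)) for t in th],k,(0,0,255))
        draw(im,K,E,[q(x,.034+.03*np.sin(t),.03*np.cos(t)) for t in th],k,(0,0,255))
        draw(im,K,E,[q(x,.0,-.033),q(x,0,.033)],k,(255,0,0))
allp(im,K,E,6);cv2.imwrite("pics/s10.png",im[130*6:240*6,310*6:400*6])
g=grab_frame("side");K,E=cam(g);im=cv2.resize(g["color"],None,fx=5,fy=5,interpolation=cv2.INTER_CUBIC)
allp(im,K,E,5);cv2.imwrite("pics/sd10.png",im[140*5:260*5,190*5:310*5])
E
```

```text
[0.4933 0.2715 0.2777]
win tool x,z: [[-0.0142  0.0365]
 [ 0.012   0.0365]
 [-0.0148 -0.0218]]
lug [[-0.011   0.0329]
 [ 0.0093  0.0328]]
foot 0.14736757186271368 [[-0.0126  0.0303]
 [ 0.0101  0.0303]]
```

View pics/s10.png

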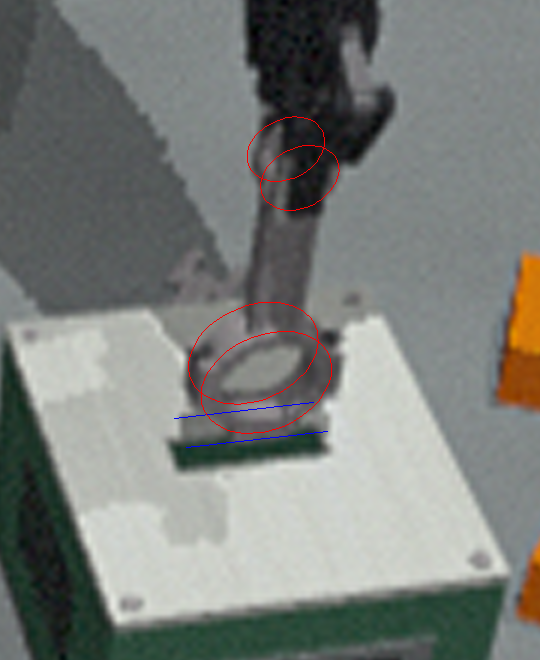

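View pics/sd10.png

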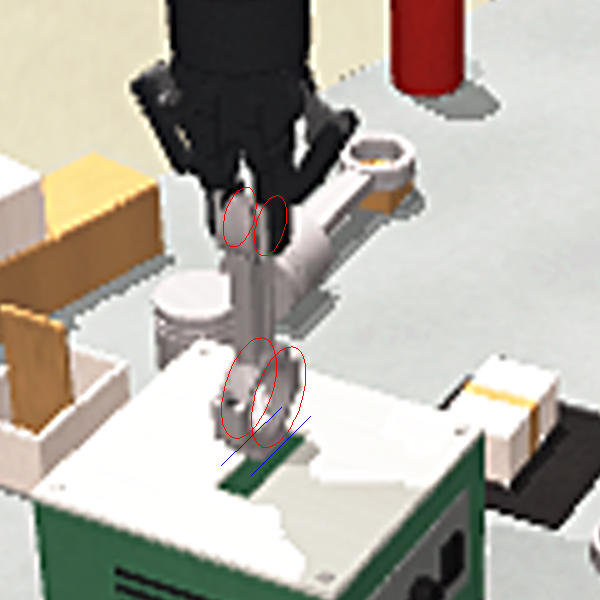

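```bash
python3 - <<'E'
from h import *
g=grab_frame("scene");crop(g["color"],332,172,372,212,16,"pics/s11.png");K,E=cam(g)
s=sense();p=s["position"];R=s["ee_rot"]
q=lambda x,h,z: p+R@np.array([x,-.0187+.149-h,z])
for h in(.02,.03,.04):
  print(h,((proj(K,E,[q(x,h,z) for x in(-.01,.01) for z in(-.033,.033)])+.5-[332,172])*16).round(0).tolist())
print(((proj(K,E,[q(0,.0,0),q(0,0,.001)])+.5-[332,172])*16))
W=[p*[1,1,0]+[0,0,.135]+R@np.array([x,0,z]) for x,z in((-.0135,-.0375),(-.0135,.0375),(.0135,.0375),(.0135,-.0375))]
print("window if centred on TCP",((proj(K,E,W)+.5-[332,172])*16).round(0).tolist())
E
```

```text
0.02 [[126.0, 356.0], [500.0, 314.0], [159.0, 434.0], [536.0, 391.0]]
0.03 [[132.0, 311.0], [508.0, 269.0], [165.0, 390.0], [544.0, 347.0]]
0.04 [[138.0, 266.0], [516.0, 225.0], [171.0, 345.0], [552.0, 302.0]]
[[316.605  460.9529]
 [322.2436 460.304 ]]
window if centred on TCP [[76.0, 485.0], [494.0, 437.0], [542.0, 541.0], [118.0, 591.0]]
```

View pics/s11.png

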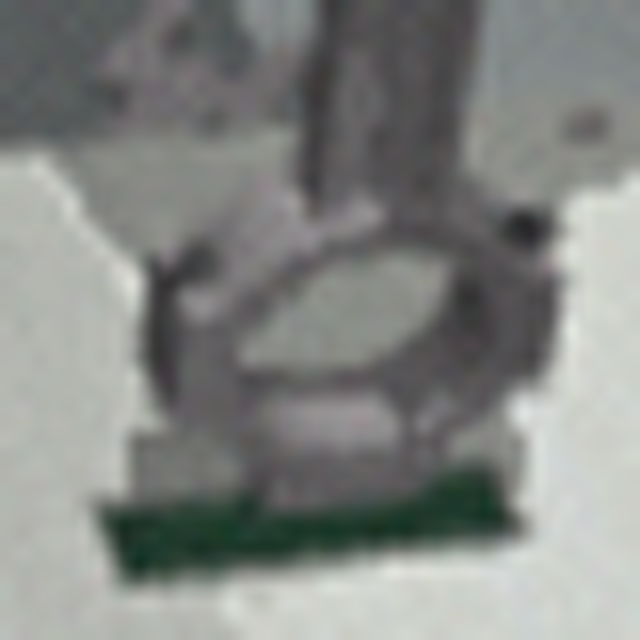

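The scene camera gives a rod offset of +2.7 mm along the slot, and the wrist camera gives +1.0 mm. Across the slot they agree to within 0.3 mm. I'll shift by -1.8 mm, enter slowly and watch the force.

```bash
python3 -m pendant '[{"slide":[0.04,-0.18,0],"rot":[0,0,0],"gripper":1},{"slide":[0,0,-0.5],"rot":[0,0,0],"gripper":1},{"slide":[0,0,-0.5],"rot":[0,0,0],"gripper":1},{"slide":[0,0,-0.3],"rot":[0,0,0],"gripper":1},{"slide":[0,0,-0.2],"rot":[0,0,0],"gripper":1},{"slide":[0,0,0],"rot":[0,0,0],"gripper":1}]'
python3 -m pendant '[{"slide":[0,0,-0.3],"rot":[0,0,0],"gripper":1},{"slide":[0,0,-0.3],"rot":[0,0,0],"gripper":1},{"slide":[0,0,0],"rot":[0,0,0],"gripper":1}]'
python3 - <<'E'
from h import *
crop(grab_frame("wrist")["color"],210,120,340,260,5,"pics/w12.png")
crop(grab_frame("scene")["color"],310,130,400,240,6,"pics/s12.png")
E
```

```text
time: 18.65
position: [0.4935, 0.2696, 0.2619]
ee_rot: [[0.976, -0.001, -0.216], [0.216, -0.0, 0.976], [-0.001, -1.0, -0.0]]
ft_force: [0.3, 0.3, -4.2]
opening: 0.0188
time: 18.95
position: [0.4935, 0.2696, 0.2558]
ee_rot: [[0.976, -0.001, -0.216], [0.216, -0.0, 0.976], [-0.001, -1.0, -0.0]]
ft_force: [-1.5, -0.3, -4.6]
opening: 0.019
```

View pics/w12.png

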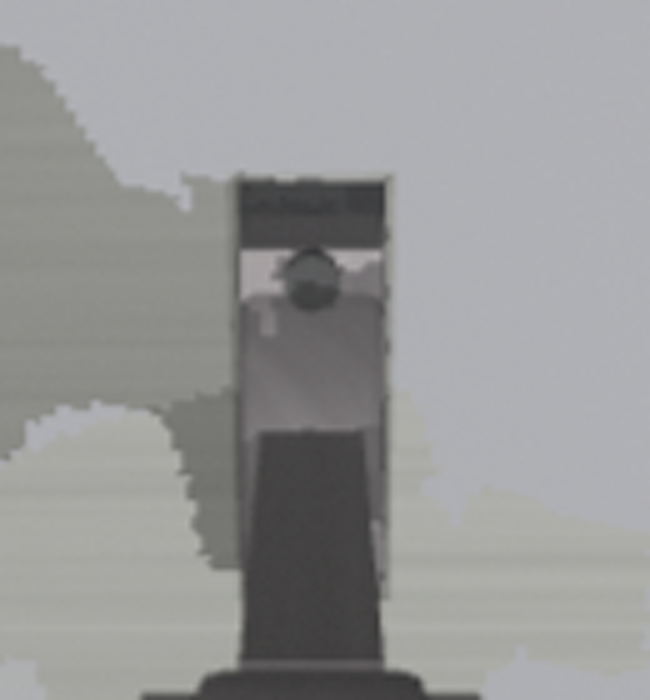

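View pics/s12.png

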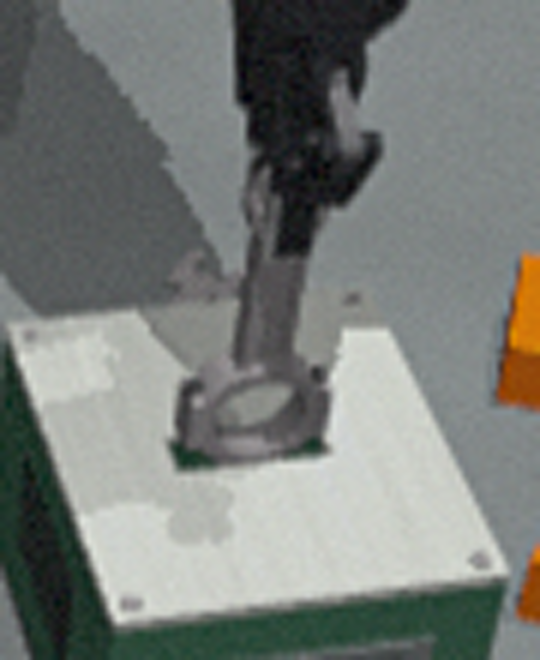

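The foot is about 10 mm inside with no contact; the -4.6 N reading is just the rod's weight. I'll nudge 0.4 mm along x and continue.

```bash
python3 -m pendant '[{"slide":[0.04,0,-0.2],"rot":[0,0,0],"gripper":1},{"slide":[0,0,-0.3],"rot":[0,0,0],"gripper":1},{"slide":[0,0,-0.3],"rot":[0,0,0],"gripper":1},{"slide":[0,0,-0.3],"rot":[0,0,0],"gripper":1},{"slide":[0,0,0],"rot":[0,0,0],"gripper":1}]'
python3 -m pendant '[{"slide":[0,0,-0.3],"rot":[0,0,0],"gripper":1},{"slide":[0,0,-0.3],"rot":[0,0,0],"gripper":1},{"slide":[0,0,-0.3],"rot":[0,0,0],"gripper":1},{"slide":[0,0,0],"rot":[0,0,0],"gripper":1}]'
python3 - <<'E'
from h import *
crop(grab_frame("wrist")["color"],210,120,340,260,5,"pics/w13.png")
crop(grab_frame("scene")["color"],332,172,372,212,16,"pics/s13.png")
E
```

```text
time: 19.55
position: [0.4939, 0.2696, 0.2447]
ee_rot: [[0.976, -0.001, -0.216], [0.216, -0.0, 0.976], [-0.001, -1.0, -0.0]]
ft_force: [-1.1, 1.0, -4.5]
opening: 0.0189
time: 19.95
position: [0.4939, 0.2696, 0.2357]
ee_rot: [[0.976, -0.001, -0.216], [0.216, -0.0, 0.976], [-0.001, -1.0, -0.0]]
ft_force: [0.5, -0.1, -4.3]
opening: 0.0188
```

View pics/w13.png

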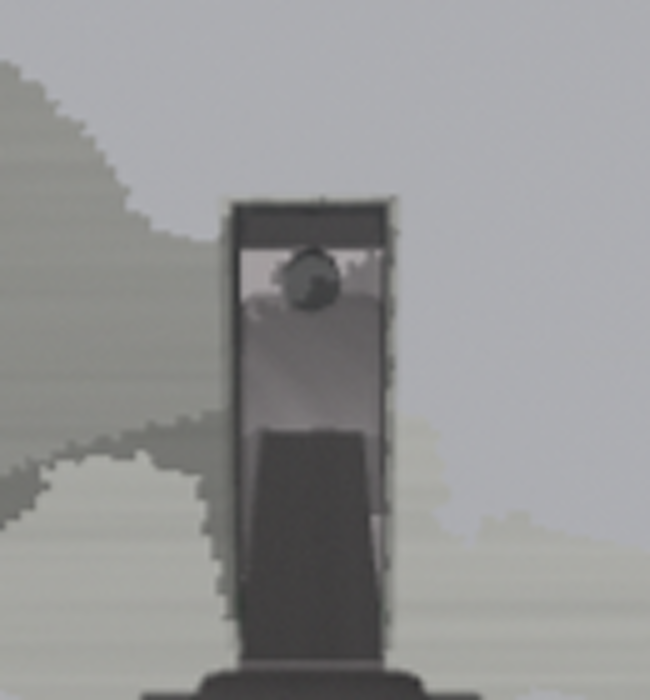

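View pics/s13.png

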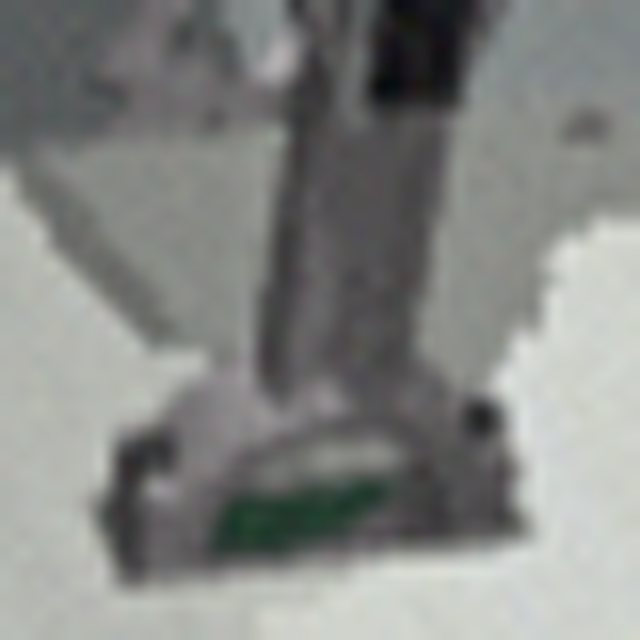

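The big end is entering centred. The slot edges are at columns 235–388, the rod spans 241–382, and there is no contact force. I'll continue to depth.

```bash
python3 -m pendant '[{"slide":[0,0,-0.4],"rot":[0,0,0],"gripper":1},{"slide":[0,0,-0.5],"rot":[0,0,0],"gripper":1},{"slide":[0,0,-0.5],"rot":[0,0,0],"gripper":1},{"slide":[0,0,-0.5],"rot":[0,0,0],"gripper":1},{"slide":[0,0,-0.3],"rot":[0,0,0],"gripper":1},{"slide":[0,0,0],"rot":[0,0,0],"gripper":1}]'
python3 -m pendant '[{"slide":[0,0,-0.5],"rot":[0,0,0],"gripper":1},{"slide":[0,0,-0.7],"rot":[0,0,0],"gripper":1},{"slide":[0,0,-0.8],"rot":[0,0,0],"gripper":1},{"slide":[0,0,-0.7],"rot":[0,0,0],"gripper":1},{"slide":[0,0,-0.4],"rot":[0,0,0],"gripper":1},{"slide":[0,0,-0.25],"rot":[0,0,0],"gripper":1},{"slide":[0,0,0],"rot":[0,0,0],"gripper":1},{"slide":[0,0,0],"rot":[0,0,0],"gripper":1},{"slide":[0,0,0],"rot":[0,0,0],"gripper":1},{"slide":[0,0,0],"rot":[0,0,0],"gripper":1}]'
python3 - <<'E'
from h import *
for i in range(4):print(sense()["ft_force"],sense()["torque"]); w=grab_frame("wrist")
cv2.imwrite("pics/w14.png",w["color"])
cv2.imwrite("pics/s14.png",grab_frame("scene")["color"])
crop(grab_frame("side")["color"],190,140,350,260,5,"pics/sd14.png")
E
```

```text
time: 20.65
position: [0.4939, 0.2696, 0.2137]
ee_rot: [[0.976, -0.001, -0.216], [0.216, -0.0, 0.976], [-0.001, -1.0, -0.0]]
ft_force: [0.4, 0.6, -5.2]
opening: 0.0184
time: 21.65
position: [0.4941, 0.2697, 0.181]
ee_rot: [[0.976, 0.0, -0.216], [0.216, 0.0, 0.976], [0.0, -1.0, 0.0]]
ft_force: [0.2, -0.2, -4.9]
opening: 0.0188
[ 0.235  -0.156  -4.9075] [-0.0041  0.0357  0.0072]
[ 0.3055 -0.3426 -5.0675] [0.002  0.0289 0.0232]
[ 0.0282  0.218  -5.8336] [-0.0103  0.0084 -0.0162]
[-0.4239  0.1175 -4.8035] [-0.0308 -0.063  -0.0055]
```

View pics/w14.png

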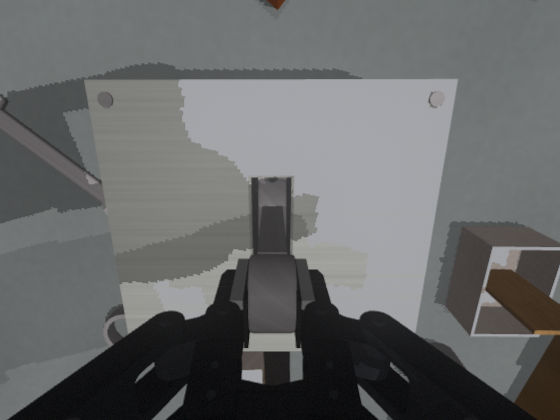

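View pics/s14.png

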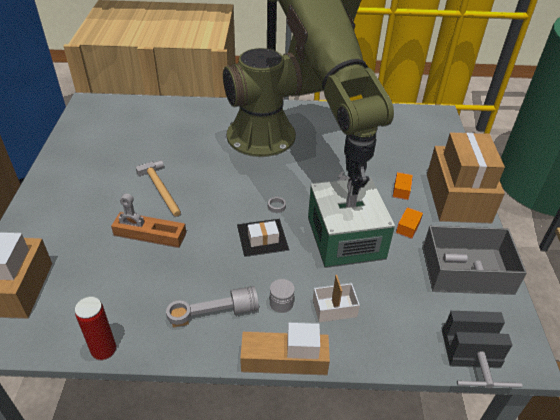

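View pics/sd14.png

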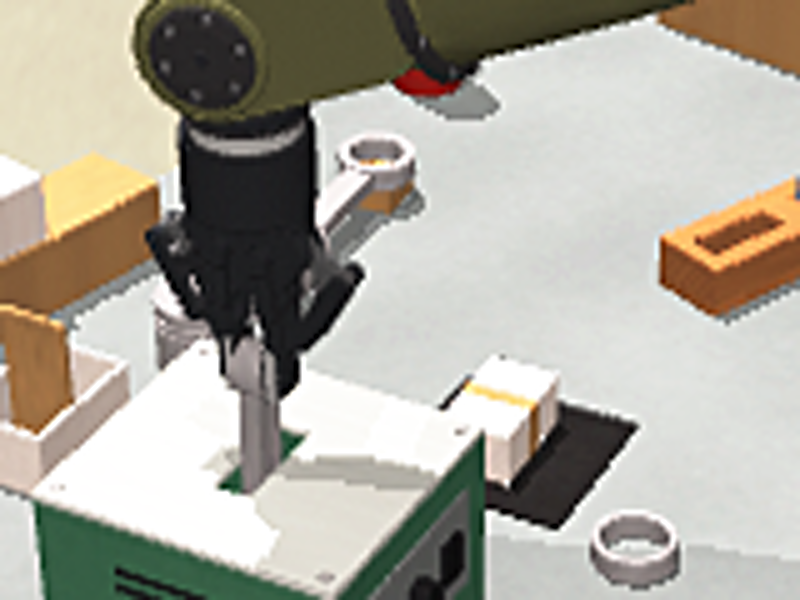

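The ring is fully below the plate and only the shank is in the slot, clear of its edges. The wrist reads about -5 N, which is just the rod's weight. The carton is standing on the mat and nothing else has moved, so I'm handing in.

```bash
python3 -c "
from plant import close_job,sense
print(close_job()); print(sense()['position'],sense()['ft_force'],sense()['opening'])"
```

```text
the job is handed in; nothing more can be done
None
the job is handed in; nothing more can be done
```

The job is done and handed in at about 22 s of the 64 s allowed; the system gives no verdict.

- **Carton:** it was set down on the mat with a 12.7 N contact reading and let go. The last pictures show it upright near the mat's centre.
- **Long rod:** I took it by its small end and lowered it through the window. By the tool position its foot is about 84 mm below the plate's upper face. It is still held at the 80 N grip setting.
- **Hanging free:** the wrist read about 5 N down, matching the rod's weight in free air. The side forces were within 0.5 N, so there is no sign of it resting on the window or floor. In the last wrist picture the shank is clear of the slot edges.
- **Everything else:** the last scene picture shows the short rod in its seat and no visible shift of the other bench items.
- **Cameras disagreed:** before insertion the wrist and scene cameras differed by about 1.7 mm on the rod's offset along the slot. I used a value between the two, and the rod went in without touching.

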